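Free the stuck drilling slide and lock it at its depth stop

ROBOT

A 7-joint arm with a two-finger parallel gripper is mounted at the origin on a cart in front of the work surface, level with it; the furniture and walls round the work are solid. World frame = base frame: x ahead of the robot, y to its left, z up, the work surface at z = 0. Lengths are in m, angles in rad, forces in N, time in s.
With the tool pointing down it reaches from about 0.425 to 0.925 m from the base axis. Payload 6.8 kg.
Tool frame: the origin (TCP) lies at the very end of the fingers, on their centre line; the grasp point (between the pads) lies 19 mm behind it; z points along the fingers, y is the line along which they close (so a half turn about z gives the same grasp; the last joint's range is limited). The gripper opens to 85 mm and grips with 20 to 120 N. Pads are 22 mm wide; open, the fingers measure 114 mm over their backs; the gripper's body (76 mm by 85 mm) begins 54 mm behind the grasp point. The pads swing forward as they close: fully open they stand 13 mm farther back than shut.
Start: joints at [1.233, 0.477, 0.022, 1.555, -0.011, 1.109, -0.083], TCP at [0.154, -0.657, 0.231] pointing down, gripper open.
Joint ranges: [-2.96, 2.96], [-0.34, 2.1], [-1.41, 1.46], [0.24, 2.44], [-1.37, 4.51], [0.17, 1.92], [-2.96, 2.96]. Speed limits (rad/s): [2.39, 2.39, 3.14, 3.14, 3.14, 3.14, 3.14].

INTERFACE

Orientations are given as a unit quaternion [w, x, y, z].
In Python, from station import monitor, eyes, bot gives the robot as it stands.
- The arm moves only by the shell command python3 -m creep 'ROWS' [FORCE]. ROWS is a JSON list of rows, 1 to 20 of them, each of 5 numbers: dx, dy, dz in m, then a turn about the tool's z in rad, then the opening from 0.0 (shut) to 1.0 (fully open); each row shifts and turns the commanded pose from where the row before left it, along the tool's axes as they then stand; what a row does not reach is not made up. A row lasts 1/10 s, in which the tool goes at most 0.05 m and 0.15 rad, less where a joint would pass 70% of its speed; a pose out of reach is approached as far as the arm can. The fingers move at their own pace and stop on an object; FORCE is the grip in N (left out, the last holds). Time passes only in rows, so rows that do not move let the fingers close. It prints the time, the measured TCP pose, the force, the opening and the grip force at its end.
- monitor.get_obs(): the state, without advancing time (a new reading comes with each control period).
- eyes.read_camera(name): name is "side" or "top" or "wrist"; returns the picture (400x640x3 uint8, blue, green, red); there is no depth.
- eyes.camera_info(name): a dict with "vertical_fov" (degrees; the focal length in pixels is half the picture's height over the tangent of half this angle, whatever the lens; pixels are square), "cx", "cy" (the principal point, pixels), "view" (4x4, takes a point from world to camera coordinates); the wrist camera has in their place "hand_eye" (4x4, takes a point from camera to tool coordinates, whose origin is the TCP and whose axes are the flange's). Camera axes: x right, y up, looking along -z (the intrinsics and any distortion apply to the point x, -y, -z); pixel columns grow to the right and rows downward; lengths in m; the calibration is good to about 2 mm. A picture is of the moment at which its call begins: read the wrist's pose just before it. camera_info takes no time and is no camera call.
- bot.hand_in(): hands the job in; it is judged then, once.
The state is a dict: "t": time; "q": joint angles; "joint_vel": joint speeds; "joint_torque": joint torques, N m; "eef_pos": TCP position; "tool_rot": TCP orientation; "contact_force": force on the tool from outside, world axes, zero at the start; "torque": the same for the moment, N m; "gripper_width": opening from 0.0 (shut) to 1.0 (fully open); "grasp_force": force on a finger pad.
Only numpy, scipy, OpenCV 4.12 (cv2) and the standard library are available. Lean on these libraries where they do the work, as an engineer would, in place of code of your own. Each camera call takes 0.05 s, during which the arm holds its last target. There are 200 camera calls.

TASK

The handpiece carriage of the little drilling slide on the bench has gone stiff and is stuck. Push it by its upright steel push plate towards the ring vice until it breaks free, then keep going gently until it comes to rest against the depth stop hidden inside the bed, without ramming the stop. Then press the black-headed lock pin fully down so that the carriage is locked there, and leave the other things on the bench where they are.

Things in the scene. Friction and masses are not known exactly. Their poses are not given: they have to be found in the camera images.
- slide_base: Drilling slide, fixed to the bench: dark foot plate 255 x 110 mm, aluminium bed 206 x 96 mm with two rails, 50 mm high end plates, and at one end a ring vice on a grey post (102 mm high). Origin: on the bench under the bed's middle. x runs along the rails towards the ring vice (the way to push), y across them, z up. The depth stop is out of sight inside the bed.
- carriage (a joint): Carriage position along the rails in m, growing along slide_base +x. Plate 80 x 96 mm, top 65 mm over the bench. Starts between 0.004 and 0.02 and is stuck there: the first 10 to 26 mm of its way take 8 to 22 N; then it breaks free and runs with 2 to 4 N. The depth stop, set anew each time, is met anywhere from 0.052 to 0.087. The carriage stays where it is left.
- push_face (a point): Middle of the rear face (facing slide_base -x) of the upright steel push plate at the carriage's rear edge, 95 mm over the bench. The plate is 8 mm thick in x, 44 mm wide in y, and stands 65 to 113 mm over the bench. Behind it all is lower than 51 mm, but for the handpiece's rear end, which sticks out 26 mm behind the plate, 32 mm or more towards -y from this point, up to 100 mm high.
- stop_foot: Rubber-faced foot under the carriage, inside the bed, that meets the depth stop; moves with the carriage. Origin: top of the foot, 30 mm in +x from the carriage's middle. The rubber gives a millimetre or so. The stop is firm but clamped by friction alone: pushed with more than 30 N, its setting is spoilt.
- pin_top (a point): Middle of the top of the lock pin's round black head, 20 mm across, on the carriage, 58 mm in +x from push_face and in line with it. 94 mm over the bench when up, as at the start; the pin is pressed straight down. The nearest taller thing is the handpiece clamp, 109 mm high, which begins 27 mm from this point towards -y.
- lock_pin (a joint): How far the lock pin is pressed down, in m: 0 up, 0.009 fully down and locked. Takes about 3 N and stays where it is left. Away from the depth stop the pin lands on the stop bar after 0.003 and goes no further; with the carriage at the stop it drops into the bar's hole, all the way.
- dropper_bottle: Amber dropper bottle with black cap, 30 mm across, 93 mm high, standing loose on the bench behind the slide. Origin: centre of its underside. Not to be moved.
- solder_tin: Round buff-coloured tin, 56 mm across, 28 mm high, loose on the bench behind the slide. Origin: centre of its underside. Not to be moved.
- bench_block: Square plain steel block 56 x 56 x 12 mm lying loose on the bench to the right of the slide. Origin: centre of its underside. Not to be moved.

How it is judged:
By the outcome, as a careful person would: the job done as asked, in the order asked, and still so for the second after the job is handed in, with the robot touching nothing.
It also fails if it takes over 43 s, if anything falls off the work surface, if the arm or the gripper's body presses on something with over 40 N, if the wrist force passes 120 N, or if a joint passes its speed limit or range.

## Working session

There is one attempt and no reset: what is moved stays moved. The work goes in short steps, Python scripts to look and compute and a shell command to move; the robot and the scene stay as the last step left them, time stands still between calls to the robot, and variables do not carry over. Pictures are saved under pics/ and viewed, at most 10 in all, crops included, and the job is handed in when it is done.

```bash
mkdir -p pics; ls
python3 - <<'E'
from station import monitor, eyes, bot
import cv2, numpy as np
o=monitor.get_obs()
print({k:np.round(v,3).tolist() for k,v in o.items()})
for n in("side","top","wrist"):
    im=eyes.read_camera(n); cv2.imwrite(f"pics/{n}0.png",im); print(n,eyes.camera_info(n))
E
```

```text
pics
{'t': 0.0, 'q': [1.233, 0.478, 0.022, 1.556, -0.012, 1.109, -0.083], 'joint_vel': [-0.001, 0.001, -0.001, -0.001, 0.002, -0.001, 0.0], 'joint_torque': [0.0, -59.645, 1.608, -28.12, 0.013, 0.009, -0.0], 'eef_pos': [0.154, -0.657, 0.23], 'tool_rot': [-0.001, 0.993, 0.115, -0.0], 'contact_force': [-0.41, 0.085, 0.02], 'torque': [-0.009, -0.025, 0.028], 'grasp_force': 0.0, 'gripper_width': 1.0}
side {'vertical_fov': 49.38042686693567, 'cx': 318.91330271588225, 'cy': 203.07481257328175, 'view': array([[ 0.88938726, -0.45701236,  0.01140215, -0.72224347],
       [ 0.29528249,  0.59332954,  0.74884465,  0.03765194],
       [-0.34899649, -0.66264603,  0.66264748, -1.07619663],
       [ 0.        ,  0.        ,  0.        ,  1.        ]])}
top {'vertical_fov': 56.243113674384034, 'cx': 319.00025778217685, 'cy': 200.27428928398493, 'view': array([[-0.04530705, -0.99896932,  0.00275016, -0.44641955],
       [ 0.97538113, -0.04364214,  0.21616431, -0.60180674],
       [-0.21582149,  0.01247623,  0.97635313, -0.79847942],
       [ 0.        ,  0.        ,  0.        ,  1.        ]])}
wrist {'vertical_fov': 68.53302250116317, 'cx': 316.58569176753997, 'cy': 199.36687669584538, 'hand_eye': array([[ 3.69270020e-04,  9.63927762e-01,  2.66163734e-01,
         6.78820247e-02],
       [ 9.99999643e-01, -1.53747626e-04, -8.30572519e-04,
         5.18359507e-04],
       [-7.59689867e-04,  2.66163946e-01, -9.63927475e-01,
        -1.42931835e-01],
       [ 0.00000000e+00,  0.00000000e+00,  0.00000000e+00,
         1.00000000e+00]])}
```

View pics/side0.png

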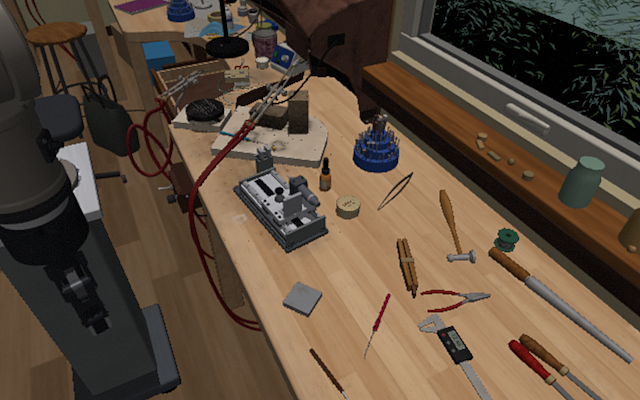

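View pics/top0.png

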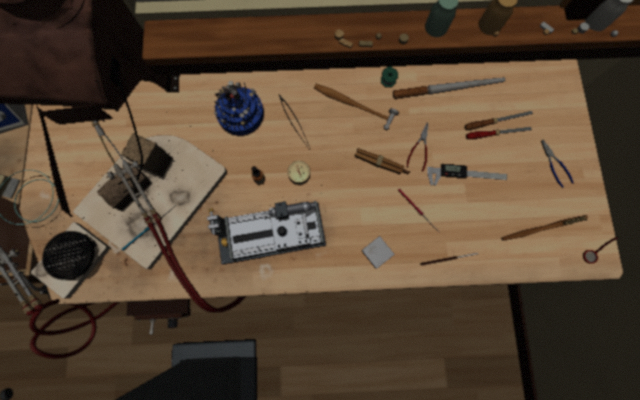

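The side view shows the slide around (280,210). The top view shows it around (270,232), with the ring vice at its left end (215,222), the black pin near (282,231), bottle (258,175), tin (299,172) and block (377,251). I'll zoom in on both.

Run:
```python
import cv2, numpy as np
a=cv2.imread("pics/top0.png")[190:275,200:335]; b=cv2.imread("pics/side0.png")[140:255,225:335]
a=cv2.resize(a,None,fx=5.9,fy=5.9,interpolation=cv2.INTER_CUBIC)
cv2.imwrite("pics/top0c.png",a)
b=cv2.resize(b,None,fx=5.2,fy=5.2,interpolation=cv2.INTER_CUBIC)
cv2.imwrite("pics/side0c.png",b)
```

```text
(no output)
```

View pics/top0c.png

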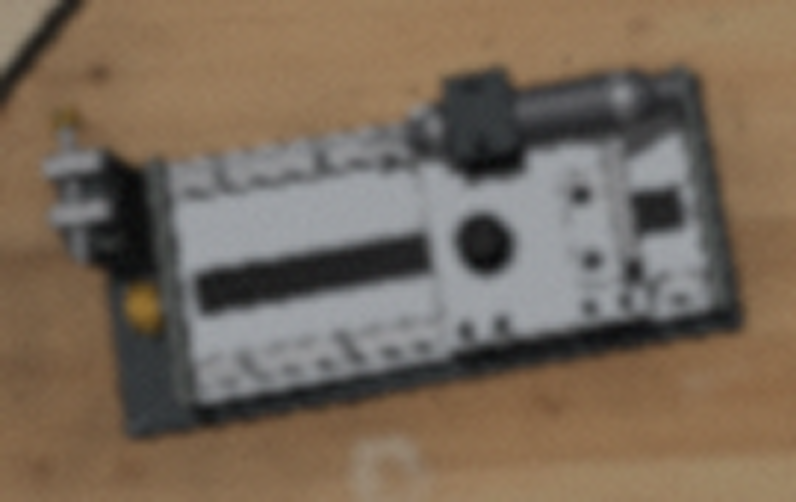

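View pics/side0c.png

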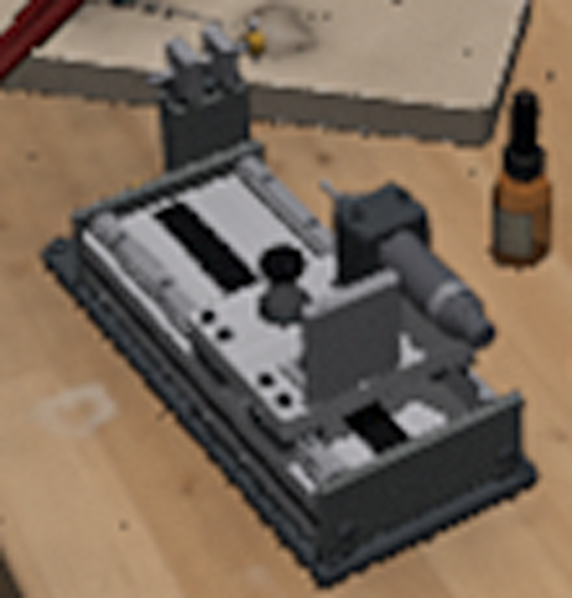

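The top crop shows the black pin head at (485,243), i.e. pixel (282.2,231.2). The side crop shows it at (282,264), i.e. (279.2,190.8). In the side crop the push plate's rear face spans (308,328), (398,275), (405,355) and (308,402), and nothing stands tall behind it.

```bash
cat > h.py <<'E'
import numpy as np
from scipy.spatial.transform import Rotation as R
from station import monitor, eyes, bot
def ray(n,u,v,pose=None):
    i=eyes.camera_info(n); f=200/np.tan(np.radians(i["vertical_fov"]/2))
    d=np.array([(u-i["cx"])/f,-(v-i["cy"])/f,-1])
    if n=="wrist":
        p,q=pose; T=np.eye(4); T[:3,:3]=R.from_quat(q,scalar_first=True).as_matrix(); T[:3,3]=p
        M=T@i["hand_eye"]
    else: M=np.linalg.inv(i["view"])
    d=M[:3,:3]@d; return M[:3,3],d/np.linalg.norm(d)
def plane(r,z): return r[0]+r[1]*(z-r[0][2])/r[1][2]
def meet(rs):
    A=sum(np.eye(3)-np.outer(d,d) for _,d in rs); b=sum((np.eye(3)-np.outer(d,d))@o for o,d in rs)
    x=np.linalg.solve(A,b); return x,[float(np.linalg.norm((np.eye(3)-np.outer(d,d))@(x-o))) for o,d in rs]
E
python3 - <<'E'
from h import *
np.set_printoptions(precision=4,suppress=True)
t=lambda x,y:ray("top",x/5.9+200-.4,y/5.9+190-.4)
s=lambda x,y:ray("side",x/5.2+225-.4,y/5.2+140-.4)
print("pin",meet([t(485,243),s(282,264)]),plane(t(485,243),.094),plane(s(282,264),.094))
a,b,c=[plane(t(*p),.008) for p in((130,435),(742,325),(690,70))]
print("foot",a,b,c,np.linalg.norm(a-b),np.linalg.norm(b-c), (a-b)/np.linalg.norm(a-b))
a,b=[plane(s(*p),.113) for p in((308,328),(398,275))]
print("plate top",a,b,np.linalg.norm(a-b),(a+b)/2)
E
```

```text
pin (array([ 0.5123, -0.3882,  0.0914]), [0.0018386240847729724, 0.001838624084773243]) [ 0.5101 -0.388   0.094 ] [ 0.513  -0.3914  0.094 ]
foot [ 0.4508 -0.2353  0.008 ] [ 0.4839 -0.4841  0.008 ] [ 0.5913 -0.4676  0.008 ] 0.2510652769348361 0.10863149228385896 [-0.1319  0.9913  0.    ]
plate top [ 0.4986 -0.4528  0.113 ] [ 0.5434 -0.4396  0.113 ] 0.046754361517728625 [ 0.521  -0.4462  0.113 ]
```

```bash
python3 -m creep '[[0.0402,-0.0093,0.003,0,0],[0.0402,-0.0093,0.003,0,0],[0.0402,-0.0093,0.003,0,0],[0.0402,-0.0093,0.003,0,0],[0.0402,-0.0093,0.003,0,0],[0.0402,-0.0093,0.003,0,0],[0.0402,-0.0093,0.003,0,0],[0.0402,-0.0093,0.003,0,0],[0.0402,-0.0093,0.003,0,0],[0.0402,-0.0093,0.003,0,0]]'
python3 -m creep '[[0,0,0,-0.135,0],[0,0,0,-0.135,0],[0,0,0,-0.135,0],[0,0,0,-0.135,0],[0,0,0,-0.135,0],[0,0,0,-0.135,0],[0,0,0,-0.135,0],[0,0,0,-0.135,0],[0,0,0,-0.135,0],[0,0,0,-0.135,0],[0,0,0,-0.13,0],[0,0,0,0,0],[0,0,0,0,0]]'
python3 - <<'E'
from h import *
import cv2,json
o=monitor.get_obs(); im=eyes.read_camera("wrist"); cv2.imwrite("pics/w1.png",im)
json.dump([list(map(float,o["eef_pos"])),list(map(float,o["tool_rot"]))],open("w1.json","w")); print(o)
E
```

```text
t: 1.15
eef_pos: [0.5252, -0.4742, 0.2009]
tool_rot: [-0.0, 0.993, 0.115, -0.0]
contact_force: [0.7, -0.2, -0.1]
gripper_width: -0.001
grasp_force: 0.0
t: 2.45
eef_pos: [0.5238, -0.4752, 0.2009]
tool_rot: [-0.0, 0.658, 0.753, 0.0]
contact_force: [-0.0, 0.7, -0.5]
gripper_width: 0.003
grasp_force: 0.0
{'t': 2.45, 'q': array([ 0.90600801,  0.58714517, -0.39025049,  1.47551774,  0.23539578,
        1.12595378,  0.60839229]), 'joint_vel': array([-0.00770412, -0.00253502,  0.0059547 ,  0.00025826, -0.00212162,
        0.00094158,  0.00181437]), 'joint_torque': array([ 1.85276954e-01, -6.46279263e+01, -5.28085023e+00, -2.75904447e+01,
        3.51535098e-02,  9.32289404e-03,  1.44196507e-01]), 'eef_pos': array([ 0.52376597, -0.47517213,  0.20094332]), 'tool_rot': array([-2.98970490e-04,  6.57693394e-01,  7.53285673e-01,  6.98900901e-05]), 'contact_force': array([-0.03949148,  0.67969708, -0.52387058]), 'torque': array([-0.02006052, -0.04205697, -0.01233483]), 'grasp_force': 0.0, 'gripper_width': 0.0026189737055188895}
```

View pics/w1.png

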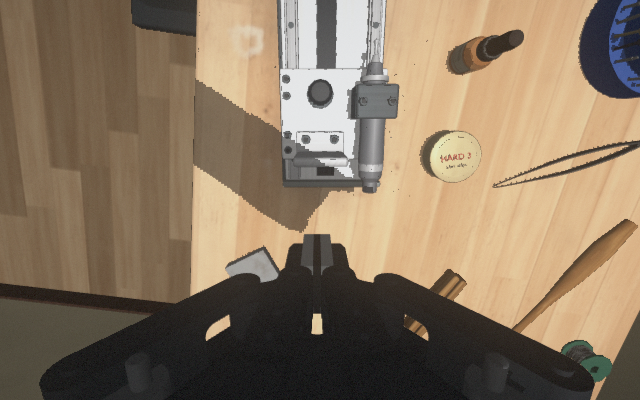

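The wrist view shows the slide nearly aligned with the image columns. The pin head is near (320,92), the push plate near (322,157) and the fingertips near (317,240). The tin, bottle and block are clear of the path.

```bash
python3 - <<'E'
import cv2
im=cv2.imread("pics/w1.png")
cv2.imwrite("pics/w1c.png",cv2.resize(im[60:195,270:400],None,fx=4.4,fy=4.4,interpolation=cv2.INTER_CUBIC))
E
python3 - <<'E'
from h import *
import cv2,json
np.set_printoptions(precision=4,suppress=True)
pose=json.load(open("w1.json")); im=cv2.imread("pics/w1.png")
g=im.max(2)
m=(g<75).astype(np.uint8); sub=m[70:115,300:342]
n,l,s,c=cv2.connectedComponentsWithStats(sub)
for i in range(1,n):
    if s[i,4]>100: print("pin",s[i],c[i]+[300,70])
sl=m[0:67,305:350]; n,l,s,c=cv2.connectedComponentsWithStats(sl)
i=1+s[1:,4].argmax(); ys,xs=np.where(l==i)
k=[(y,xs[ys==y].mean()+305) for y in range(5,60)]
f=np.polyfit(*zip(*k),1); print("slot",s[i],f)
p=[plane(ray("wrist",np.polyval(f,y),y,pose),.05) for y in(5,60)]
d=p[0]-p[1]; print("angle",np.degrees(np.arctan2(d[1],d[0])))
print("tool x",R.from_quat(pose[1],scalar_first=True).as_matrix()[:,0])
for uv in((320,92),): print(plane(ray("wrist",*uv,pose),.094))
for uv in((296,160),(347,160),(322,154)): print(uv,plane(ray("wrist",*uv,pose),.113))
E
```

```text
pin [  8   9  25  26 186] [319.4624  92.9677]Traceback (most recent call last):
  File "<stdin>", line 11, in <module>
ValueError: attempt to get argmax of an empty sequence
```

View pics/w1c.png

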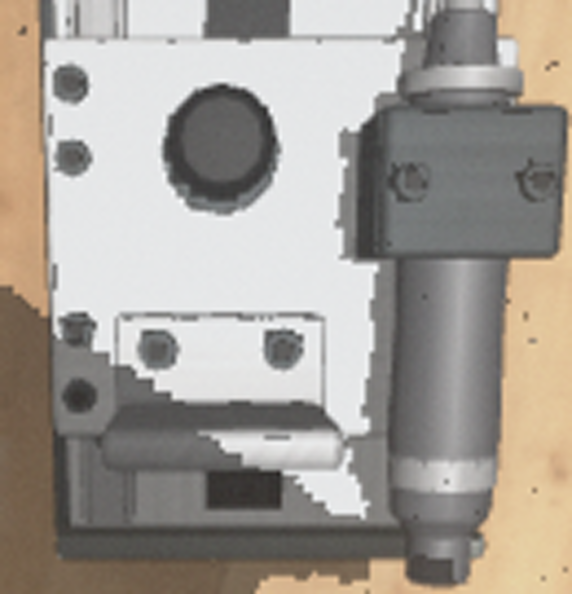

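The crop shows the pin top disc at (319.6,92.1). The plate's rear top edge runs from (293.3,166.2) to (348,166.2). The slide is parallel to the image columns to within about 1°.

Run:
```python
from h import *
import cv2,json
np.set_printoptions(precision=4,suppress=True)
pose=json.load(open("w1.json")); im=cv2.imread("pics/w1.png").max(2)
Rt=R.from_quat(pose[1],scalar_first=True).as_matrix()
print("tool x ang",np.degrees(np.arctan2(Rt[1,0],Rt[0,0])))
k=[]
for y in range(3,64):
    xs=np.where(im[y,312:345]<120)[0]+312
    if len(xs)>8: k.append((y,xs.mean()))
f=np.polyfit(*zip(*k),1); print(len(k),f)
p=[plane(ray("wrist",np.polyval(f,y),y,pose),.05) for y in(3,63)]
d=p[0]-p[1]; print("slot ang",np.degrees(np.arctan2(d[1],d[0])))
W=lambda u,v:ray("wrist",u,v,pose)
pin=meet([W(319.6,92.1),ray("top",281.8,230.8),ray("side",278.8,190.4)])
print("pin",pin,plane(W(319.6,92.1),.094))
a,b=plane(W(293.3,166.2),.113),plane(W(348,166.2),.113)
d=b-a;print("plate",a,b,np.linalg.norm(d),(a+b)/2,"ang",np.degrees(np.arctan2(d[1],d[0]))+90)
for n,q in(("pin",plane(W(319.6,92.1),.094)),("plate",(a+b)/2)): print(n,"in tool",Rt.T@(q-np.array(pose[0])))
```

```text
tool x ang 97.75160232246431
61 [ -0.0079 326.3273]
slot ang 97.75730789429431
pin (array([ 0.5133, -0.388 ,  0.0905]), [0.001723848971801587, 0.0026952917370766105, 0.001026302761793029]) [ 0.515  -0.3886  0.094 ]
plate [ 0.5021 -0.4477  0.113 ] [ 0.5449 -0.4418  0.113 ] 0.043279421191373776 [ 0.5235 -0.4447  0.113 ] ang 97.78483439886266
pin in tool [0.0869 0.003  0.107 ]
plate in tool [0.0301 0.0039 0.088 ]
```

```bash
python3 -m creep '[[0,0.003,0.025,0,0],[0,0,0.03,0,0],[0,0,0.03,0,0],[0,0,0.026,0,0],[0.004,0,0,0,0],[0.003,0,0,0,0],[0,0,0,0,0]]'; python3 -m creep '[[0.003,0,0,0,0],[0.003,0,0,0,0],[0.002,0,0,0,0],[0.001,0,0,0,0],[0.001,0,0,0,0]]'
```

```text
t: 3.2
eef_pos: [0.5274, -0.4676, 0.0924]
tool_rot: [0.001, 0.656, 0.755, 0.0]
contact_force: [0.2, -0.3, -0.2]
gripper_width: -0.001
grasp_force: 0.0
t: 3.7
eef_pos: [0.5246, -0.4579, 0.0905]
tool_rot: [0.0, 0.656, 0.754, -0.0]
contact_force: [0.1, -0.8, 0.4]
gripper_width: 0.002
grasp_force: 0.0
```

```bash
python3 -m creep '[[0.001,0,0,0,0],[0.001,0,0,0,0],[0.001,0,0,0,0],[0.001,0,0,0,0],[0.001,0,0,0,0],[0.001,0,0,0,0]]'; python3 -m creep '[[0.001,0,0,0,0],[0.001,0,0,0,0],[0.001,0,0,0,0],[0.001,0,0,0,0],[0.001,0,0,0,0],[0.001,0,0,0,0],[0.001,0,0,0,0],[0.001,0,0,0,0],[0.001,0,0,0,0],[0.001,0,0,0,0]]'
```

```text
t: 4.3
eef_pos: [0.5242, -0.4555, 0.0904]
tool_rot: [0.003, 0.657, 0.754, -0.001]
contact_force: [4.5, -10.4, -7.6]
gripper_width: 0.002
grasp_force: 5.7
t: 5.3
eef_pos: [0.5231, -0.4487, 0.0906]
tool_rot: [0.005, 0.658, 0.753, -0.002]
contact_force: [6.7, -16.3, -11.0]
gripper_width: -0.002
grasp_force: 8.3
```

```bash
python3 -m creep '[[0.001,0,0,0,0],[0.001,0,0,0,0],[0.001,0,0,0,0],[0.001,0,0,0,0],[0.001,0,0,0,0],[0.001,0,0,0,0]]'; python3 -m creep '[[0.001,0,0,0,0],[0.001,0,0,0,0],[0.001,0,0,0,0],[0.001,0,0,0,0],[0.001,0,0,0,0],[0.001,0,0,0,0]]'
```

```text
t: 5.9
eef_pos: [0.5223, -0.4428, 0.0906]
tool_rot: [0.005, 0.658, 0.753, -0.002]
contact_force: [6.8, -15.4, -11.6]
gripper_width: 0.002
grasp_force: 8.3
t: 6.5
eef_pos: [0.5215, -0.4368, 0.0906]
tool_rot: [0.005, 0.658, 0.753, -0.002]
contact_force: [6.6, -15.4, -11.9]
gripper_width: 0.001
grasp_force: 8.2
```

```bash
python3 -m creep '[[0.001,0,0,0,0],[0.001,0,0,0,0],[0.001,0,0,0,0],[0.001,0,0,0,0]]'; python3 -m creep '[[0.001,0,0,0,0],[0.001,0,0,0,0],[0.001,0,0,0,0]]'
```

```text
t: 6.9
eef_pos: [0.52, -0.4265, 0.0905]
tool_rot: [0.0, 0.656, 0.754, -0.0]
contact_force: [-0.2, -2.2, 0.7]
gripper_width: -0.001
grasp_force: 1.1
t: 7.2
eef_pos: [0.5196, -0.4234, 0.0905]
tool_rot: [0.0, 0.656, 0.754, -0.0]
contact_force: [-1.5, -2.0, 1.5]
gripper_width: -0.002
grasp_force: 1.3
```

```bash
cat > ok.py <<'E'
import sys
from station import monitor
f=monitor.get_obs()["contact_force"]; sys.exit(int(-f[1]>6))
E
python3 -m creep '[[0.0006,0,0,0,0],[0.0006,0,0,0,0],[0.0006,0,0,0,0],[0.0006,0,0,0,0],[0.0006,0,0,0,0]]' && python3 ok.py && python3 -m creep '[[0.0006,0,0,0,0],[0.0006,0,0,0,0],[0.0006,0,0,0,0],[0.0006,0,0,0,0],[0.0006,0,0,0,0]]' && python3 ok.py && python3 -m creep '[[0.0006,0,0,0,0],[0.0006,0,0,0,0],[0.0006,0,0,0,0],[0.0006,0,0,0,0],[0.0006,0,0,0,0]]' && python3 ok.py && python3 -m creep '[[0.0006,0,0,0,0],[0.0006,0,0,0,0],[0.0006,0,0,0,0],[0.0006,0,0,0,0],[0.0006,0,0,0,0]]'
```

```text
t: 7.7
eef_pos: [0.5193, -0.4203, 0.0903]
tool_rot: [0.0, 0.656, 0.754, -0.0]
contact_force: [-0.5, -2.1, 1.5]
gripper_width: -0.004
grasp_force: 1.3
t: 8.2
eef_pos: [0.5189, -0.4173, 0.0903]
tool_rot: [-0.0, 0.656, 0.754, -0.0]
contact_force: [-1.2, -2.7, 1.9]
gripper_width: 0.002
grasp_force: 1.3
t: 8.7
eef_pos: [0.5185, -0.4143, 0.0903]
tool_rot: [0.0, 0.656, 0.754, 0.0]
contact_force: [-1.4, -2.6, 2.0]
gripper_width: 0.001
grasp_force: 1.3
t: 9.2
eef_pos: [0.5181, -0.4113, 0.0903]
tool_rot: [0.0, 0.656, 0.754, 0.0]
contact_force: [-1.0, -2.7, 1.6]
gripper_width: 0.001
grasp_force: 1.3
```

```bash
python3 -m creep '[[0.0006,0,0,0,0],[0.0006,0,0,0,0],[0.0006,0,0,0,0],[0.0006,0,0,0,0],[0.0006,0,0,0,0]]' && python3 ok.py && python3 -m creep '[[0.0006,0,0,0,0],[0.0006,0,0,0,0],[0.0006,0,0,0,0],[0.0006,0,0,0,0],[0.0006,0,0,0,0]]' && python3 ok.py && python3 -m creep '[[0.0006,0,0,0,0],[0.0006,0,0,0,0],[0.0006,0,0,0,0],[0.0006,0,0,0,0],[0.0006,0,0,0,0]]' && python3 ok.py && python3 -m creep '[[0.0006,0,0,0,0],[0.0006,0,0,0,0],[0.0006,0,0,0,0],[0.0006,0,0,0,0],[0.0006,0,0,0,0]]' && python3 ok.py && python3 -m creep '[[0.0006,0,0,0,0],[0.0006,0,0,0,0],[0.0006,0,0,0,0],[0.0006,0,0,0,0],[0.0006,0,0,0,0]]'
```

```text
t: 9.7
eef_pos: [0.5179, -0.4102, 0.0904]
tool_rot: [0.001, 0.657, 0.754, -0.0]
contact_force: [1.9, -8.9, -3.2]
gripper_width: -0.001
grasp_force: 4.2
```

```bash
python3 -m creep '[[0.0006,0,0,0,0],[0.0006,0,0,0,0],[0.0006,0,0,0,0],[0,0,0,0,0]]'; python3 -m creep '[[0.0006,0,0,0,0],[0.0006,0,0,0,0],[0,0,0,0,0],[0,0,0,0,0]]'
```

```text
t: 10.1
eef_pos: [0.5179, -0.4099, 0.0904]
tool_rot: [0.002, 0.657, 0.754, -0.001]
contact_force: [2.9, -10.7, -4.7]
gripper_width: 0.003
grasp_force: 5.6
t: 10.5
eef_pos: [0.5179, -0.4097, 0.0904]
tool_rot: [0.003, 0.657, 0.754, -0.001]
contact_force: [3.5, -13.6, -6.2]
gripper_width: 0.004
grasp_force: 6.8
```

```bash
python3 -m creep '[[-0.01,0,0,0,0],[-0.01,0,0,0,0],[0,0,-0.03,0,0],[0,0,-0.03,0,0],[0,0,0,0,0],[0,0,0,0,0],[0,0,0,0,0]]'
python3 - <<'E'
from h import *
import cv2,json
o=monitor.get_obs(); im=eyes.read_camera("wrist"); cv2.imwrite("pics/w2.png",im)
json.dump([list(map(float,o["eef_pos"])),list(map(float,o["tool_rot"]))],open("w2.json","w")); print(o["eef_pos"])
E
```

```text
t: 11.2
eef_pos: [0.5195, -0.4244, 0.1491]
tool_rot: [-0.001, 0.656, 0.755, 0.0]
contact_force: [0.1, 0.1, -0.1]
gripper_width: 0.002
grasp_force: 0.0
[ 0.51951251 -0.42444339  0.14911445]
```

View pics/w2.png

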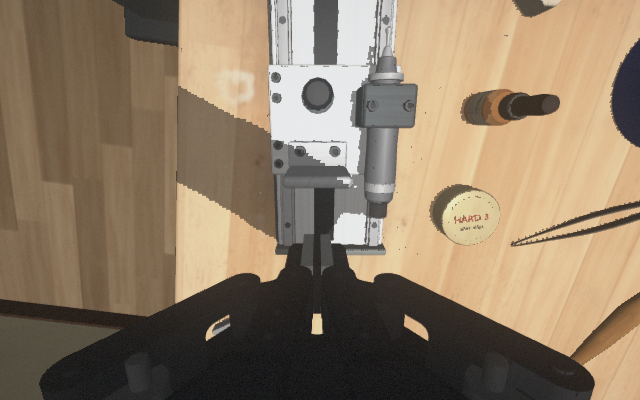

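The wrist view shows the carriage moved well forward, with the pin top at about (317.5,94) and the plate at about (318,180). The tin and bottle are untouched.

Run:
```python
from h import *
import cv2,json
pose=json.load(open("w2.json")); im=cv2.imread("pics/w2.png").max(2)
m=(im<130).astype(np.uint8)[72:120,296:342]
n,l,s,c=cv2.connectedComponentsWithStats(m); i=1+s[1:,4].argmax(); print(s[i],c[i]+[296,72])
Rt=R.from_quat(pose[1],scalar_first=True).as_matrix()
for v in(93,95): print(Rt.T@(plane(ray("wrist",317.3,v,pose),.094)-pose[0]))
```

```text
[  6   6  32  35 875] [317.21142857  94.95085714]
[0.08219718 0.00111395 0.05526524]
[0.08099397 0.00111516 0.05526301]
```

```bash
python3 -m creep '[[0.02,0.001,0,0,0],[0.02,0,0,0,0],[0.02,0,0,0,0],[0.0225,0,0,0,0],[0,0,0.02,0,0],[0,0,0.02,0,0],[0,0,0.008,0,0],[0,0,0.002,0,0],[0,0,0,0,0],[0,0,0,0,0]]'
python3 -m creep '[[0,0,0.001,0,0],[0,0,0.001,0,0],[0,0,0.001,0,0],[0,0,0.001,0,0],[0,0,0.001,0,0],[0,0,0.001,0,0],[0,0,0.001,0,0],[0,0,0.001,0,0]]'
```

```text
t: 12.25
eef_pos: [0.5101, -0.3437, 0.101]
tool_rot: [0.001, 0.656, 0.754, 0.0]
contact_force: [0.1, -0.3, 0.2]
gripper_width: -0.002
grasp_force: 0.0
t: 13.05
eef_pos: [0.5096, -0.3434, 0.0925]
tool_rot: [0.0, 0.656, 0.754, -0.0]
contact_force: [-1.5, 0.3, 2.7]
gripper_width: -0.004
grasp_force: 1.3
```

```bash
python3 -m creep '[[0,0,0.001,0,0],[0,0,0.001,0,0],[0,0,0.001,0,0],[0,0,0.001,0,0]]'; python3 -m creep '[[0,0,0.001,0,0],[0,0,0.001,0,0],[0,0,0.001,0,0],[0,0,0.001,0,0]]'
```

```text
t: 13.45
eef_pos: [0.5096, -0.3434, 0.0883]
tool_rot: [0.0, 0.656, 0.754, 0.0]
contact_force: [-0.5, 0.1, 1.8]
gripper_width: 0.0
grasp_force: 1.3
t: 13.85
eef_pos: [0.5099, -0.3435, 0.085]
tool_rot: [0.0, 0.656, 0.754, -0.0]
contact_force: [-3.3, 2.0, 14.7]
gripper_width: 0.001
grasp_force: 7.4
```

The pin went past the 3 mm ledge and bottomed at 9 mm, with the force rising to 15 N. I'll press slightly more, then retract and check.

```bash
python3 -m creep '[[0,0,0.001,0,0],[0,0,0.001,0,0],[0,0,0,0,0]]'; python3 -m creep '[[0,0,-0.01,0,0],[0,0,-0.02,0,0],[0,0,-0.03,0,0],[-0.03,0,-0.02,0,0],[-0.03,0,0,0,0],[-0.022,0,0,0,0],[0,0,0,0,0],[0,0,0,0,0]]'
python3 - <<'E'
from h import *
import cv2
w=eyes.read_camera("wrist")[40:240,230:430]; s=eyes.read_camera("side")[130:260,210:370]
cv2.imwrite("pics/end.png",np.hstack([cv2.resize(w,(390,390)),cv2.resize(s,(400,390))]))
E
```

```text
t: 14.15
eef_pos: [0.5101, -0.3446, 0.0849]
tool_rot: [0.001, 0.657, 0.754, -0.001]
contact_force: [-6.5, 1.3, 20.3]
gripper_width: 0.001
grasp_force: 10.3
t: 14.95
eef_pos: [0.5207, -0.4244, 0.1617]
tool_rot: [-0.001, 0.657, 0.754, 0.0]
contact_force: [0.2, 0.0, -0.1]
gripper_width: 0.001
grasp_force: 0.0
```

View pics/end.png

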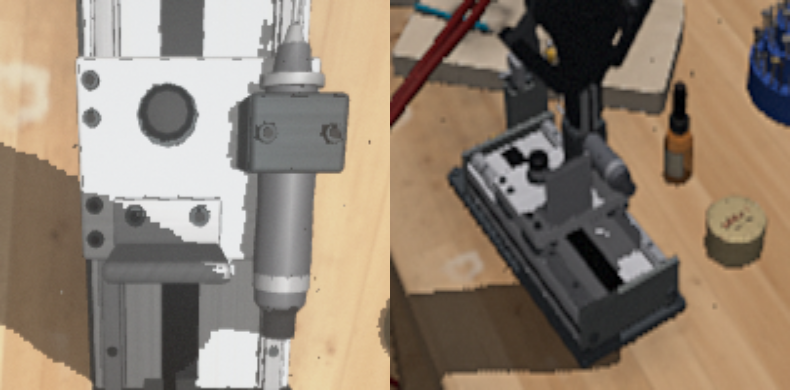

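The left panel shows the pin head at (167,113), now low on the carriage. The right panel shows the carriage forward, the bottle and tin in place, and the arm clear of everything.

```bash
python3 -c "
from station import bot
print(bot.hand_in())"
```

```text
the job is handed in; nothing more can be done
None
```

I pushed the carriage free and brought it gently to rest against the depth stop (about 14 N, limit 30 N), then pressed the lock pin fully down 9 mm; the arm touched nothing else on the bench, and I handed the job in at about 15 s.

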